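# Pin the sinker mould's hinge

### The job

Push the sliding half of the aluminium sinker mould in by its upright tab until it stops, so that its hinge knuckle stands in line under the other half's knuckle. Then take the middle-length steel pin from the wooden rack, push it down the sloping hinge through both knuckles until its head is fully home on the upper knuckle, and let go. Leave the short and the long pin in the rack, and do not knock the amber jar over.

Things in the scene. Friction and masses are not known exactly. Their poses are not given: they have to be found in the camera images.
- jig: green fixed jig: base plate 135 (x) by 150 (y) by 12 mm, x -53 to +83 mm, y -75 to +75 mm; about 106 mm tall with the mould. Origin on the table; z up. Its sloping backrest faces +x, its top leans towards -x, 35 degrees off vertical. The aluminium mould lies on the slope, wedged fast, but where along y differs each time: up to 12 mm either way of the jig's middle (see or feel it)
- backrest: the jig's slope. Origin: where the centre of the upper knuckle's mouth would be with the mould in the jig's middle, 100 mm above the jig's origin. z: along the hinge axis, up out of the mouth, 35 degrees from vertical; x: out of the slope; y: the jig's y. The true mouth is at x = z = 0, y = mould's shift (-12 to 12 mm). The pin goes in along -z; nothing stands above the mouth
- half_slide (a joint): mould half on the +y side, sliding along y: 0 = at its stop, knuckles in line; up to 34 mm out. Friction 2.5 N, stays put. Push it at its upright steel tab: 30 (x) by 8 (y) by 50 mm tall, centre 63 mm above the table and about at the jig's x = 26 mm, y = 97 mm + shift + joint; it stands 30 mm off the plate on an 8 mm rod, nothing farther out. 5 to 12 N is plenty
- detent (a joint): spring ball in the lower knuckle: 0 = free, about 1 to 1.5 mm = pushed aside by a pin that has passed it. Knuckles: blocks 20 x 20 mm, 25 mm long, 9.5 mm through holes; upper (fixed half, -y side) z 0 to -25 mm, lower (sliding half) z -27 to -52 mm, ball at z -40 mm (backrest's z). Pushing the pin past the ball takes about 2 to 6 N; the ball then keeps it from sliding by itself
- pin: the hinge pin, steel, about 45 g, upright in any one of the three rack holes: shank 8 mm in diameter, 58 mm from tip to underside of the head, last 5 mm tapered to 4.4 mm; round head 16 mm in diameter, 24 mm tall (82 mm in all). Origin: centre of the tip; z runs to the head. In the rack its tip is 7 mm above the table. Home when the head's underside lies on the upper knuckle
- pin_shoulder (a point): centre of the underside of the pin's head, on the pin's axis, 58 mm from its tip; axes those of the pin
- pin_short: similar pin with a shank of only 38 mm (62 mm in all), in another rack hole; leave it. Origin: centre of its tip
- pin_long: similar pin with a shank of 80 mm (104 mm in all), in another rack hole; leave it. Origin: centre of its tip
- rack: wooden pin rack, fixed, 50 (x) by 160 (y) by 32 mm tall, three square 9 mm holes in a row along y at -55, 0, +55 mm, 25 mm deep; origin under its centre
- varnish: small amber glass jar with a black cap, 30 mm across, 55 mm tall, upright on the table; origin under its centre. Do not knock over

How it is judged (in metres and radians):
On the way, in this order (a step that is already met when the one before it is completed fails the run):
1. the sliding half is pushed in to its stop, knuckles in line (within 2 mm) (value of joint half_slide below 0.002 m), for 0.2 s.
2. the middle-length pin has gone through the upper knuckle and past the ball in the lower one (value of joint detent above 0.0006 m and angle between the z axis of pin and the z axis of backrest, either way round below 0.1 rad and z of pin_shoulder in the frame of backrest between -0.003 and 0.022 m and x of pin_shoulder in the frame of backrest between -0.004 and 0.004 m and y of pin_shoulder in the frame of backrest between -0.016 and 0.016 m), for 0.1 s.
At the end, for the whole second after the job is handed in: The sliding half is in to its stop (within 2 mm) and the middle-length pin lies through both knuckles (the lower one's spring ball pushed aside by over 0.6 mm), along the hinge axis (within 4 degrees), the underside of its head on the upper knuckle (within 2.5 mm), released and at rest (value of joint half_slide below 0.002 m and value of joint detent above 0.0006 m and angle between the z axis of pin and the z axis of backrest, either way round below 0.07 rad and z of pin_shoulder in the frame of backrest between -0.0025 and 0.0025 m and x of pin_shoulder in the frame of backrest between -0.003 and 0.003 m and y of pin_shoulder in the frame of backrest between -0.016 and 0.016 m and linear speed of pin below 0.02 m/s); the robot touches nothing.
It fails at once if the short or the long pin is taken out of the rack (moved more than 20 mm) (distance of any of pin_short, pin_long from where it was at the start of the episode above 0.02 m).
It fails at once if the amber jar is knocked over (tilted more than 0.6 rad) (angle between varnish's own z axis and vertical above 0.6 rad).
It also fails if it takes over 54 s, if anything falls off the work surface, if the arm or the gripper's body presses on something with over 40 N, if the wrist force passes 120 N, or if a joint passes its speed limit or range.

### The arm

A 6-joint arm with a two-finger parallel gripper is mounted at the origin on the work surface. World frame = base frame: x ahead of the robot, y to its left, z up, the work surface at z = 0. Lengths are in mm, angles in degrees, forces in N, time in s.
With the tool pointing down it reaches from about 250 to 800 mm from the base axis. Payload 8.5 kg.
Tool frame: the origin (TCP) lies midway between the tips of the shut fingers; the grasp point (between the pads) lies 19 mm behind it; z points along the fingers, y is the line along which they close (so a half turn about z gives the same grasp; the last joint's range is limited). The gripper opens to 85 mm and grips with 20 to 120 N. Pads are 22 mm wide; open, the fingers measure 114 mm over their backs; the gripper's body (76 mm by 85 mm) begins 54 mm behind the grasp point. The pads swing forward as they close: fully open they stand 13 mm farther back than shut.
Start: joints at [-70.932, 13.648, -0.773, 75.585, 0, 90], TCP at [171.496, -496.153, 231.276] pointing down, gripper open.
Joint ranges: [-152.45, 152.45], [-59.26, 108.67], [-65.41, 83.53], [-104.44, 129.93], [-82.83, 76.93], [-180, 180]. Speed limits (degrees/s): [127.2, 127.2, 159.86, 180, 180, 180].

### API

Orientations are given as a 3x3 rotation matrix whose columns are the frame's x, y, z axes.
In Python, from plant import arm, viewer, ticket gives the robot as it stands. The module is installed in compiled form; this text tells all that it offers.
- The arm moves only by the tool step_arm, never from a script. Its argument "series" is one flat list of numbers, 4 for each row, row after row: the shift along the tool's x, y, z in normalised numbers (1 is 1000 mm), then the turn about the tool's z in a scale on which 1.0 is pi/2 rad. In form: [dx, dy, dz, turn, dx, dy, dz, turn, ...]. A call has 1 to 10 rows; each row is the pose to reach, as a shift and turn from the pose commanded when the call began, along the tool's axes at that moment; what a row does not reach only later rows make up. A row lasts 1/12 s, in which the tool goes at most 41.7 mm and 7.16 degrees, less where a joint would pass 70% of its speed; a pose out of reach is approached as far as the arm can. A call with a gripper value outside its range is refused whole. "jaw" is the finger opening in cm, from 0 to 8.54, set as the call begins (left out, the last holds). The fingers move at their own pace and stop on an object; the grip force is fixed at half the most. Time passes only in rows, so rows that repeat a pose let the fingers close. It gives the time, the measured TCP pose, the force, the opening and the grip force at its end, in the units of the state.
- arm.get_obs(): the state, without advancing time (a new reading comes with each control period).
- viewer.capture(name): name is "side" or "top"; returns the picture (400x640x3 uint8, red, green, blue); there is no depth.
- viewer.get_calibration(name): a dict with "K" (3x3 intrinsics, pixels), "k1" (the pictures are not rectified: a ray, as slopes to the right and down, at radius r is drawn at 1 + k1 r^2 times it, then the intrinsics apply), "R" (3x3) and "t" (3): a world point X has camera coordinates R X + t. Camera axes: x right, y down, z forward; pixel columns grow to the right and rows downward; lengths in mm; the calibration is good to about 2 mm. A picture is of the moment at which its call begins. get_calibration takes no time and is no camera call.
- ticket.sign_off(): hands the job in; it is judged then, once.
The state is a dict: "t": time; "q": joint angles; "qd": joint speeds; "joint_torque": joint torques, N m; "ee_pos": TCP position; "eef_rot": TCP orientation; "ft_force": force on the tool from outside, world axes, zero at the start; "torque": the same for the moment, N m; "width": opening from 0.0 (shut) to 1.0 (fully open); "grasp_force": force on a finger pad.
Only numpy, scipy, OpenCV 4.12 (cv2) and the standard library are available. Lean on these libraries where they do the work, as an engineer would, in place of code of your own. Each camera call takes 0.05 s, during which the arm holds its last target. There are 200 camera calls.

## Working session

There is one attempt and no reset: what is moved stays moved. The work goes in short steps, Python scripts to look and compute and a tool call to move; the robot and the scene stay as the last step left them, time stands still between calls to the robot, and variables do not carry over. Pictures are saved under pics/ and viewed, at most 10 in all, crops included, and the job is handed in when it is done.

Besides the shell and the picture viewer there is one more tool, called after "Call:" as name(argument=value, ...) on one line, values as JSON. step_arm: Moves the arm, as the interface text tells. Its arguments: {"type":"object","properties":{"series":{"type":"array","items":{"type":"number"}},"jaw":{"type":"number"}},"required":["series"]}

```bash
mkdir -p pics
python3 - <<'E'
from plant import arm, viewer
import cv2
for n in ("side","top"):
    im=viewer.capture(n); cv2.imwrite(f"pics/{n}0.png",im[:,:,::-1])
    c=viewer.get_calibration(n); print(n,{k:(v.round(3).tolist() if hasattr(v,'round') else v) for k,v in c.items()})
o=arm.get_obs(); print(o)
E
```

```text
side {'K': [[484.174, 0.0, 313.355], [0.0, 484.174, 198.45], [0.0, 0.0, 1.0]], 'k1': -0.04391480597972138, 'R': [[0.945, -0.328, 0.001], [-0.172, -0.499, -0.849], [0.279, 0.802, -0.528]], 't': [-577.052, 105.569, 933.476]}
top {'K': [[444.799, 0.0, 317.198], [0.0, 444.799, 202.456], [0.0, 0.0, 1.0]], 'k1': -0.12467938504872679, 'R': [[0.0, -1.0, -0.004], [-0.996, -0.0, -0.094], [0.094, 0.004, -0.996]], 't': [-107.504, 574.505, 1003.965]}
{'t': 0.1, 'q': array([-7.09306188e+01,  1.36767450e+01, -8.09680842e-01,  7.55844325e+01,
       -9.73064282e-04,  8.99986270e+01]), 'qd': array([ 0.02566723, -0.02560827,  0.13327469,  0.02948303,  0.16298482,
        0.02355425]), 'joint_torque': array([-2.71003273e-04, -5.39720178e+01,  3.46998346e+01,  1.34828658e-02,
        9.91255888e-06, -1.17219706e-06]), 'ee_pos': array([ 171.40382625, -495.85747144,  230.76552876]), 'eef_rot': array([[ 9.45115805e-01,  3.26735272e-01, -4.20100612e-04],
       [ 3.26735541e-01, -9.45115090e-01,  1.16329620e-03],
       [-1.69535261e-05, -1.23671143e-03, -9.99999235e-01]]), 'ft_force': array([-0.18570635,  0.11020978, -0.21520847]), 'torque': array([ 0.02155151, -0.02296025, -0.03004932]), 'grasp_force': 0.0, 'width': 0.9999596520016092}
```

View pics/side0.png

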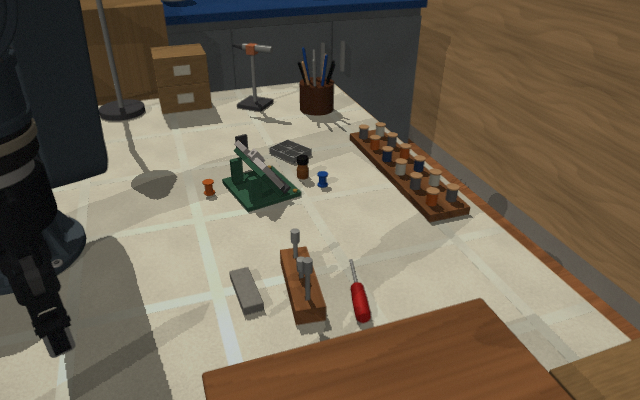

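View pics/top0.png

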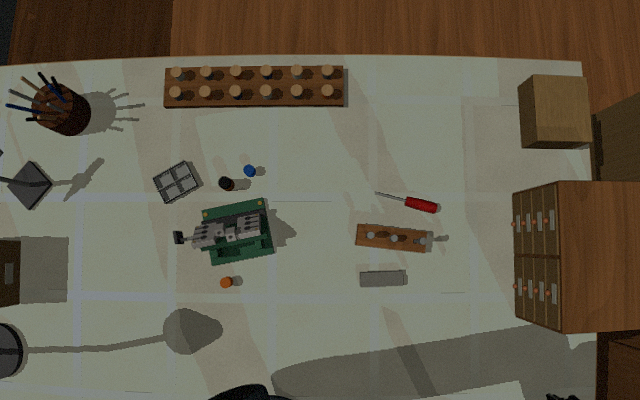

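The side view shows the jig near (260,185), the jar at (303,167) and the rack at (302,285). In the top view the jig is near (235,230) with the tab at (179,237) on the +y side, the jar is at (226,183), and the rack is at (394,237) with its three heads.

```bash
cat > h.py <<'E'
import numpy as np, cv2
from plant import arm, viewer
CAL={n:viewer.get_calibration(n) for n in ("side","top")}
def ray(n,uv):
    c=CAL[n];K=np.array(c["K"]);R=np.array(c["R"]);t=np.array(c["t"])
    p=cv2.undistortPoints(np.array([[uv]],float),K,np.array([c["k1"],0,0,0.]))[0,0]
    # cv2 model: drawn = p(1+k1 r^2), the same as told
    d=R.T@np.array([p[0],p[1],1]); return -R.T@t, d/np.linalg.norm(d)
def onz(n,uv,z):
    o,d=ray(n,uv); return o+d*(z-o[2])/d[2]
def tri(a,b):
    o1,d1=ray("side",a);o2,d2=ray("top",b)
    s=np.linalg.lstsq(np.c_[d1,-d2],o2-o1,rcond=None)[0]
    p,q=o1+s[0]*d1,o2+s[1]*d2; return (p+q)/2,np.linalg.norm(p-q)
def proj(n,X):
    c=CAL[n];R=np.array(c["R"]);t=np.array(c["t"])
    return cv2.projectPoints(np.array([X],float),cv2.Rodrigues(R)[0],t,np.array(c["K"]),np.array([c["k1"],0,0,0.]))[0][0,0]
E
python3 - <<'E'
import cv2,numpy as np
s=cv2.imread("pics/side0.png");t=cv2.imread("pics/top0.png")
def cr(im,x,y,w,h,k): return cv2.resize(cv2.convertScaleAbs(im[y:y+h,x:x+w],alpha=1.5),None,fx=k,fy=k,interpolation=cv2.INTER_CUBIC)
a=cr(t,165,170,130,100,6)[:600,:780]; cv2.imwrite("pics/jt.png",a)
b=np.hstack([cr(s,215,125,100,100,4),cr(s,265,220,100,110,4)[:400]])
c=np.hstack([cr(t,345,210,110,50,6)]); c=c[:, :660]
out=np.zeros((600,800,3),np.uint8); out[:400]=b; c=cr(t,350,212,100,25*2,4); out[400:600,:400]=c; cv2.imwrite("pics/mix.png",out)
E
```

```text
(no output)
```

View pics/jt.png

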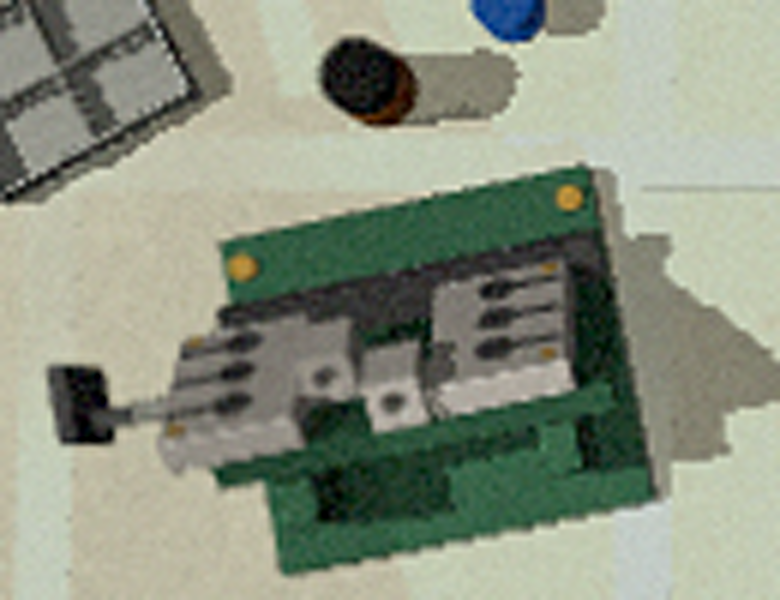

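View pics/mix.png

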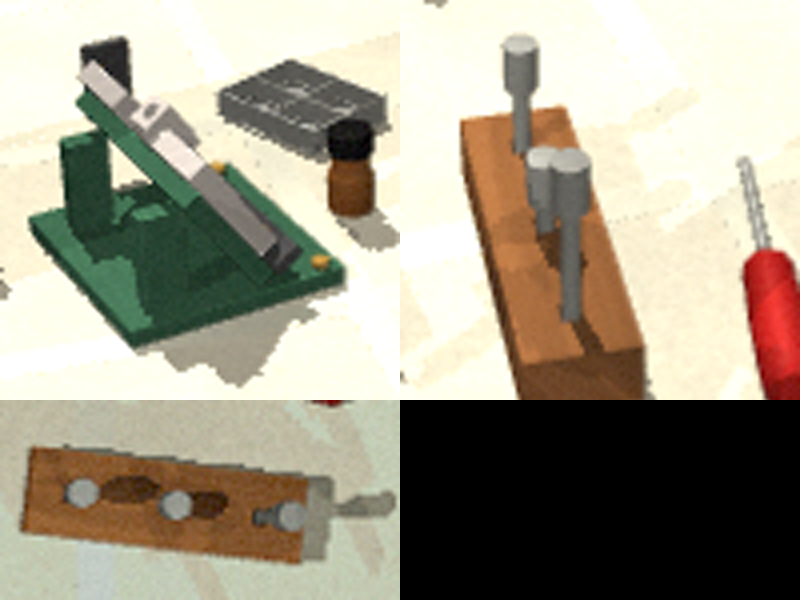

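Crops: in the top view the upper knuckle's mouth is at about (230.5,237.2) and the lower knuckle at (219,233). The tab's top is at about (178,237). Of the pins, the +y hole (head top at top (370.8,235.2), side (295,230.8)) holds the middle one, the centre hole the short one and the -y hole the long one.

Run:
```python
from h import *
np.set_printoptions(precision=1,suppress=True)
t=cv2.imread("pics/top0.png")
hsv=cv2.cvtColor(t,cv2.COLOR_BGR2HSV)
c6=lambda x,y:(x/6+165-.4,y/6+170-.4)
# plate corners z=12
P={k:onz("top",c6(*v),12) for k,v in dict(fr=(597,168),br=(655,495),bl=(283,573),fl=(222,243)).items()}
print(P, [np.linalg.norm(P[a]-P[b]) for a,b in (("fr","br"),("br","bl"),("bl","fl"),("fl","fr"))])
ctr=sum(P.values())/4
ex=(P["fr"]-P["br"]+P["fl"]-P["bl"]);ey=(P["fl"]-P["fr"]+P["bl"]-P["br"])
print("ctr",ctr,"yaw x",np.degrees(np.arctan2(ex[1],ex[0])),"yaw y",np.degrees(np.arctan2(-ey[0],ey[1])))
s1,s2=[onz("top",c6(*v),14) for v in((240,267),(570,197))]; d=s1-s2;print("screw yaw",np.degrees(np.arctan2(-d[0],d[1])),s1,s2)
print("mouth z100",onz("top",c6(393,403),100))
tc=[c6(*v) for v in ((50,370),(103,365),(112,438),(62,443))]
print("tab corners z88",[onz("top",v,88) for v in tc])
print("jar top",onz("top",c6(357,75),55))
# pins
c4=lambda x,y:(x/4+350-.4,y/4+212-.4); s4=lambda x,y:(x/4+265-.4,y/4+220-.4)
for a,b,z in (((120,43),(83,93),89),((142,157),(177,105),69),((171,158),(292,117),111)):
    print("pin",tri(s4(*a),c4(*b)),onz("top",c4(*b),z),onz("side",s4(*a),z))
print("rack",[onz("top",c4(*v),32) for v in((32,48),(307,73),(300,163),(22,130))])
```

```text
{'fr': array([587.4,  17.9,  12. ]), 'br': array([459.6,  -6. ,  12. ]), 'bl': array([428.4, 139.8,  12. ]), 'fl': array([557.7, 166.6,  12. ])} [np.float64(130.06320247132336), np.float64(149.0904603756903), np.float64(132.04757532287786), np.float64(151.59906803891056)]
ctr [508.3  79.6  12. ] yaw x 11.160653612156503 yaw y 11.680562420460983
screw yaw 11.984179128512821 [548.1 158.6  14. ] [575.8  28.2  14. ]
mouth z100 [493.5  79.6 100. ]
tab corners z88 [array([505.1, 209.6,  88. ]), array([507.1, 189.7,  88. ]), array([480.4, 185.8,  88. ]), array([478.5, 204.5,  88. ])]
jar top [618.4 104.7  55. ]
pin (array([ 498.4, -222.9,   88.4]), np.float64(0.4018911454809888)) [ 498.2 -222.7   89. ] [ 498.4 -223.8   89. ]
pin (array([ 491.5, -277.3,   68.2]), np.float64(0.9122885895753019)) [ 491.9 -277.2   69. ] [ 490.7 -278.2   69. ]
pin (array([ 485.2, -331.8,  110.9]), np.float64(1.056124555228104)) [ 484.7 -331.7  111. ] [ 485.7 -332.   111. ]
rack [array([ 525.3, -200.2,   32. ]), array([ 510.5, -359.4,   32. ]), array([ 458.8, -354.4,   32. ]), array([ 478.3, -194.2,   32. ])]
```

```bash
cat >> h.py <<'E'
YAW=11.7; O=np.array([493.6,76.6,0])
def Rz(a): a=np.radians(a); return np.array([[np.cos(a),-np.sin(a),0],[np.sin(a),np.cos(a),0],[0,0,1]])
def jig(p): return O+Rz(YAW)@np.array(p,float)      # jig -> world
def tojig(p): return Rz(YAW).T@(np.array(p)-O)
def go(p,yaw):
    o=arm.get_obs();R=o["eef_rot"];d=R.T@(np.array(p)-o["ee_pos"])/10
    now=np.degrees(np.arctan2(R[1,0],R[0,0]))
    print("to",np.round(p,1),"shift cm",d.round(2),"turn",round(np.radians(now-yaw),3),"| now",o["ee_pos"].round(1),round(now,1),"jig",tojig(o["ee_pos"]).round(1),"F",o["ft_force"].round(1),"t",round(o["t"],2))
E
python3 -c "
from h import *
go([*jig([26,152,0])[:2],200],YAW)"
```

```text
to [488.2 230.7 200. ] shift cm [ 53.68 -58.31   3.15] turn 0.129 | now [ 171.4 -495.9  230.8] 19.1 jig [-431.6 -495.2  230.8] F [-0.2  0.1 -0.2] t 0.1
```

The manual's scale: shifts go in shares of 1000 mm and turns go in shares of pi/2 rad. Converting my numbers, -58.3 cm / 100 = -0.583, 53.7 cm / 100 = 0.537, 0.129 rad / 1.5708 = 0.0821.

Call:
step_arm(series=[0.537,-0.583,0.03,0.0821,0.537,-0.583,0.03,0.0821,0.537,-0.583,0.03,0.0821,0.537,-0.583,0.03,0.0821,0.537,-0.583,0.03,0.0821,0.537,-0.583,0.03,0.0821,0.537,-0.583,0.03,0.0821,0.537,-0.583,0.03,0.0821,0.537,-0.583,0.03,0.0821,0.537,-0.583,0.03,0.0821], jaw=0)

```text
t: 0.93
ee_pos: [338.1, -112.6, 215.5]
eef_rot: [[0.979, 0.202, 0.0], [0.202, -0.979, -0.0], [0.0, 0.0, -1.0]]
ft_force: [0.7, -0.6, 0.3]
width: -0.001
grasp_force: 0.0
```

```bash
python3 -c "
from h import *
go([*jig([26,152,0])[:2],200],YAW)"
```

```text
to [488.2 230.7 200. ] shift cm [ 21.64 -30.59   1.56] turn -0.001 | now [ 338.1 -112.6  215.5] 11.6 jig [-190.7 -153.7  215.5] F [ 0.7 -0.6  0.3] t 0.93
```

Scaled: -30.6 cm / 100 = -0.306, 21.6 cm / 100 = 0.216.

Call:
step_arm(series=[0.216,-0.306,0.015,0,0.216,-0.306,0.015,0,0.216,-0.306,0.015,0,0.216,-0.306,0.015,0,0.216,-0.306,0.015,0,0.216,-0.306,0.015,0,0.216,-0.306,0.015,0,0.216,-0.306,0.015,0,0.216,-0.306,0.015,0,0.216,-0.306,0.015,0])

```text
t: 1.77
ee_pos: [499.7, 142.0, 200.5]
eef_rot: [[0.966, 0.257, -0.009], [0.257, -0.966, 0.029], [-0.002, -0.031, -1.0]]
ft_force: [-0.2, 0.3, -1.0]
width: -0.003
grasp_force: 0.0
```

```bash
python3 -c "
from h import *
go([*jig([26,152,0])[:2],55],YAW)"
```

```text
to [488.2 230.7  55. ] shift cm [ 1.19 -8.41 14.82] turn 0.056 | now [499.7 142.  200.5] 14.9 jig [ 19.3  62.8 200.5] F [-0.2  0.3 -1. ] t 1.77
```

Scaled: -9 cm / 100 = -0.09, 1 cm / 100 = 0.01, 0.03 rad / 1.5708 = 0.0191.

Call:
step_arm(series=[0.01,-0.09,0,0.0191,0.01,-0.09,0,0.0191,0.01,-0.09,0,0.0191,0.01,-0.09,0,0.0191,0.01,-0.09,0,0.0191])

```text
t: 2.18
ee_pos: [502.9, 169.7, 204.4]
eef_rot: [[0.958, 0.285, -0.02], [0.286, -0.956, 0.06], [-0.002, -0.064, -0.998]]
ft_force: [-0.6, 0.1, -0.4]
width: 0.003
grasp_force: 0.0
```

```bash
python3 -c "
from h import *
go([*jig([26,152,0])[:2],55],YAW);o=arm.get_obs();print(o['q'].round(1),o['qd'].round(1),o['eef_rot'].round(3))"
```

```text
to [488.2 230.7  55. ] shift cm [ 0.38 -5.3  15.31] turn 0.086 | now [502.9 169.7 204.4] 16.6 jig [ 28.   89.3 204.4] F [-0.6  0.1 -0.4] t 2.18
[ 16.5  14.9  -3.2  72.1   3.6 179.9] [ 0.6  0.4  0.6  0.3  0.3 -0.1] [[ 0.958  0.285 -0.02 ]
 [ 0.286 -0.956  0.06 ]
 [-0.002 -0.064 -0.998]]
```

Scaled: -1.25 rad / 1.5708 = -0.7958.

Call:
step_arm(series=[0,0,0,-0.7958,0,0,0,-0.7958,0,0,0,-0.7958,0,0,0,-0.7958,0,0,0,-0.7958,0,0,0,-0.7958,0,0,0,-0.7958,0,0,0,-0.7958,0,0,0,-0.7958,0,0,0,-0.7958])

```text
t: 3.02
ee_pos: [502.8, 169.3, 204.4]
eef_rot: [[0.026, 0.999, -0.02], [0.998, -0.025, 0.06], [0.06, -0.022, -0.998]]
ft_force: [0.7, 0.5, 0.2]
width: 0.001
grasp_force: 0.0
```

```bash
python3 -c "
from h import *
go([*jig([26,152,0])[:2],200],YAW-180);o=arm.get_obs();print(o['q'].round(1),o['qd'].round(1),o['eef_rot'].round(3))"
```

```text
to [488.2 230.7 200. ] shift cm [ 6.06 -1.6   0.83] turn 4.482 | now [502.8 169.3 204.4] 88.5 jig [ 27.8  88.9 204.4] F [0.7 0.5 0.2] t 3.02
[ 16.5  14.9  -3.2  72.1   3.6 108. ] [  0.   -0.    0.    0.1  -0.  -85.4] [[ 0.026  0.999 -0.02 ]
 [ 0.998 -0.025  0.06 ]
 [ 0.06  -0.022 -0.998]]
```

```bash
python3 -c "
from h import *
go([*jig([26,155,0])[:2],200],YAW+90);go([*jig([26,155,0])[:2],55],YAW+90)"
```

```text
to [487.6 233.7 200. ] shift cm [ 6.36 -1.67  0.85] turn -0.23 | now [502.8 169.3 204.4] 88.5 jig [ 27.8  88.9 204.4] F [0.7 0.5 0.2] t 3.02
to [487.6 233.7  55. ] shift cm [ 5.49 -1.35 15.32] turn -0.23 | now [502.8 169.3 204.4] 88.5 jig [ 27.8  88.9 204.4] F [0.7 0.5 0.2] t 3.02
```

Scaled: 15.3 cm / 100 = 0.153, 6.4 cm / 100 = 0.064, -0.23 rad / 1.5708 = -0.1464.

Call:
step_arm(series=[0.064,-0.017,0.008,-0.1464,0.064,-0.017,0.008,-0.1464,0.064,-0.017,0.008,-0.1464,0.064,-0.017,0.008,-0.1464,0.055,-0.014,0.153,-0.1464,0.055,-0.014,0.153,-0.1464,0.055,-0.014,0.153,-0.1464,0.055,-0.014,0.153,-0.1464,0.055,-0.014,0.153,-0.1464,0.055,-0.014,0.153,-0.1464])

```text
t: 3.85
ee_pos: [487.4, 233.1, 54.8]
eef_rot: [[-0.195, 0.981, -0.022], [0.979, 0.196, 0.059], [0.062, -0.01, -0.998]]
ft_force: [0.3, 0.4, 0.7]
width: 0.002
grasp_force: 0.0
```

```bash
python3 -c "
from h import *
go(jig([26,120,55]),YAW+90);o=arm.get_obs();print(o['q'].round(1),o['eef_rot'].round(3))
im=viewer.capture('top');cv2.imwrite('pics/t1.png',cv2.convertScaleAbs(cv2.resize(im[160:290,130:310,::-1],None,fx=4,fy=4),alpha=1.5))"
```

```text
to [494.7 199.4  55. ] shift cm [-3.45  0.06 -0.23] turn -0.008 | now [487.4 233.1  54.8] 101.3 jig [ 25.7 154.5  54.8] F [0.3 0.4 0.7] t 3.85
[ 23.5  21.8 -16.6  51.4   3.6 102.2] [[-0.195  0.981 -0.022]
 [ 0.979  0.196  0.059]
 [ 0.062 -0.01  -0.998]]
```

View pics/t1.png

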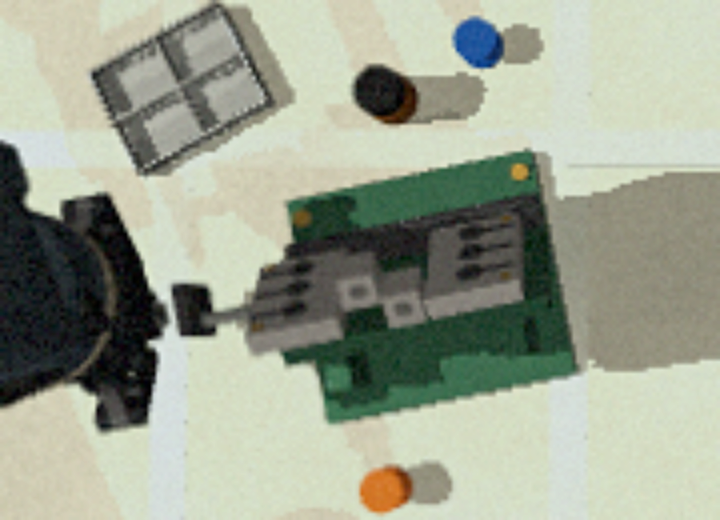

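The picture shows the shut gripper just left of the tab (tab at about (193,308) in the crop, gripper edge at about (160,310)), level with it in x. Next is the push.

Scaled: -3.6 cm / 100 = -0.036, -3.4 cm / 100 = -0.034.

Call:
step_arm(series=[-0.006,0,0,0,-0.012,0,0,0,-0.016,0,0,0,-0.02,0,0,0,-0.024,0,0,0,-0.028,0,0,0,-0.031,0,0,0,-0.034,0,0,0,-0.036,0,0,0,-0.036,0,0,0])

```text
t: 4.73
ee_pos: [494.8, 198.4, 52.5]
eef_rot: [[-0.196, 0.98, -0.021], [0.979, 0.197, 0.059], [0.062, -0.009, -0.998]]
ft_force: [0.1, 1.2, 1.1]
width: -0.0
grasp_force: 0.2
```

Scaled: -0.35 cm / 100 = -0.0035, -0.3 cm / 100 = -0.003.

Call:
step_arm(series=[-0.001,0,0,0,-0.002,0,0,0,-0.003,0,0,0,-0.0035,0,0,0])

```text
t: 5.07
ee_pos: [495.3, 195.7, 52.4]
eef_rot: [[-0.197, 0.98, -0.021], [0.978, 0.198, 0.061], [0.064, -0.009, -0.998]]
ft_force: [-1.8, 5.4, 2.0]
width: -0.001
grasp_force: 3.0
```

Scaled: -0.2 cm / 100 = -0.002, -0.1 cm / 100 = -0.001.

Call:
step_arm(series=[-0.001,0,0,0,-0.002,0,0,0,-0.002,0,0,0])

```text
t: 5.32
ee_pos: [495.4, 195.7, 52.5]
eef_rot: [[-0.198, 0.98, -0.022], [0.978, 0.199, 0.065], [0.068, -0.009, -0.998]]
ft_force: [-3.5, 14.4, 1.2]
width: 0.0
grasp_force: 7.3
```

```bash
python3 -c "
from h import *
go(jig([26,120,55]),YAW+90)
im=viewer.capture('top');cv2.imwrite('pics/t2.png',cv2.convertScaleAbs(cv2.resize(im[160:290,130:310,::-1],None,fx=4,fy=4),alpha=1.5))"
```

```text
to [494.7 199.4  55. ] shift cm [ 0.39  0.01 -0.23] turn -0.004 | now [495.4 195.7  52.5] 101.5 jig [ 25.9 116.2  52.5] F [-3.5 14.4  1.2] t 5.32
```

View pics/t2.png

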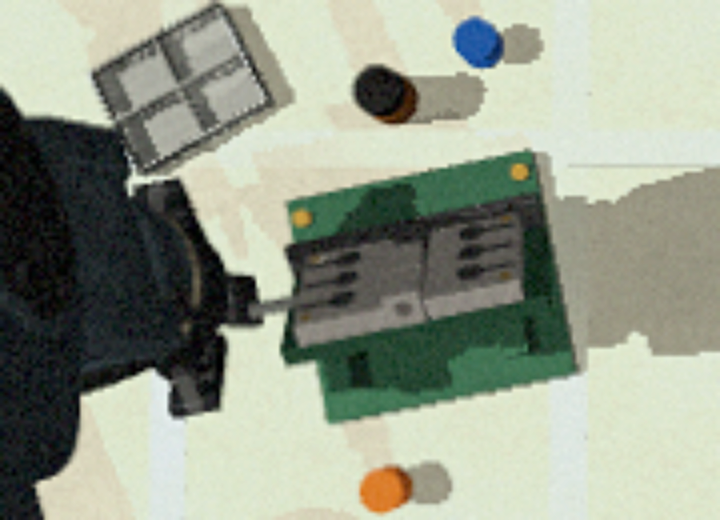

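The sliding half is at its stop: its knuckle is hidden under the upper one at about (403,308) in the crop, and the force rose to 14 N. Next I back off, rise and go over to the middle pin.

Scaled: -15 cm / 100 = -0.15, -12 cm / 100 = -0.12.

Call:
step_arm(series=[0.015,0,0,0,0.03,0,0,0,0.03,0,-0.04,0,0.03,0,-0.08,0,0.03,0,-0.12,0,0.03,0,-0.15,0,0.03,0,-0.15,0])

```text
t: 5.95
ee_pos: [495.6, 214.3, 210.0]
eef_rot: [[-0.197, 0.98, -0.012], [0.978, 0.197, 0.062], [0.064, 0.0, -0.998]]
ft_force: [0.1, 1.3, 0.0]
width: -0.002
grasp_force: 0.0
```

```bash
python3 -c "
from h import *
go([498.4,-222.4,180],YAW+90)"
```

```text
to [ 498.4 -222.4  180. ] shift cm [-42.97  -8.35   0.27] turn -0.006 | now [495.6 214.3 210. ] 101.4 jig [ 29.9 134.4 210. ] F [0.1 1.3 0. ] t 5.95
```

Scaled: -43 cm / 100 = -0.43, -8.35 cm / 100 = -0.0835.

Call:
step_arm(series=[-0.43,-0.0835,0.002,0,-0.43,-0.0835,0.002,0,-0.43,-0.0835,0.002,0,-0.43,-0.0835,0.002,0,-0.43,-0.0835,0.002,0,-0.43,-0.0835,0.002,0,-0.43,-0.0835,0.002,0,-0.43,-0.0835,0.002,0,-0.43,-0.0835,0.002,0,-0.43,-0.0835,0.002,0], jaw=5)

```text
t: 6.78
ee_pos: [494.7, -204.1, 176.3]
eef_rot: [[-0.196, 0.98, -0.022], [0.979, 0.197, 0.06], [0.063, -0.01, -0.998]]
ft_force: [1.7, 0.4, -0.2]
width: 0.587
grasp_force: 0.0
```

Call:
step_arm(series=[0,0,0,0,0,0,0,0])

```text
t: 6.95
ee_pos: [494.8, -204.2, 175.8]
eef_rot: [[-0.192, 0.981, -0.022], [0.979, 0.193, 0.06], [0.064, -0.01, -0.998]]
ft_force: [0.7, 0.1, -0.3]
width: 0.589
grasp_force: 0.0
```

```bash
python3 -c "
from h import *
go([498.4,-222.4,120],YAW+90);go([498.4,-222.4,68],YAW+90);o=arm.get_obs();print(o['q'].round(1),o['eef_rot'].round(3))"
```

```text
to [ 498.4 -222.4  120. ] shift cm [-2.21  0.06  5.45] turn -0.01 | now [ 494.8 -204.2  175.8] 101.1 jig [ -55.8 -275.2  175.8] F [ 0.7  0.1 -0.3] t 6.95
to [ 498.4 -222.4   68. ] shift cm [-2.54  0.11 10.64] turn -0.01 | now [ 494.8 -204.2  175.8] 101.1 jig [ -55.8 -275.2  175.8] F [ 0.7  0.1 -0.3] t 6.95
[-23.9  17.9  -3.1  71.5   2.6  54.9] [[-0.192  0.981 -0.022]
 [ 0.979  0.193  0.06 ]
 [ 0.064 -0.01  -0.998]]
```

Scaled: 10.6 cm / 100 = 0.106, 5.45 cm / 100 = 0.0545.

Call:
step_arm(series=[-0.022,0.0006,0.04,0,-0.022,0.0006,0.0545,0,-0.022,0.0006,0.0545,0,-0.0235,0.0008,0.075,0,-0.025,0.001,0.096,0,-0.0254,0.0011,0.106,0,-0.0254,0.0011,0.106,0])

```text
t: 7.53
ee_pos: [498.5, -218.6, 68.4]
eef_rot: [[-0.198, 0.98, -0.024], [0.978, 0.199, 0.062], [0.065, -0.011, -0.998]]
ft_force: [-1.2, -0.4, -0.4]
width: 0.584
grasp_force: 0.0
```

```bash
python3 -c "
from h import *
go([498.4,-222.4,68],YAW+90);
a=viewer.capture('side')[200:320,240:360,::-1];b=viewer.capture('top')[180:300,320:440,::-1]
cv2.imwrite('pics/g.png',cv2.convertScaleAbs(cv2.resize(np.hstack([a,b]),None,fx=3.3,fy=3.3,interpolation=2),alpha=1.6))"
```

```text
to [ 498.4 -222.4   68. ] shift cm [-0.38 -0.09  0.02] turn -0.005 | now [ 498.5 -218.6   68.4] 101.4 jig [ -55.  -290.    68.4] F [-1.2 -0.4 -0.4] t 7.53
```

View pics/g.png

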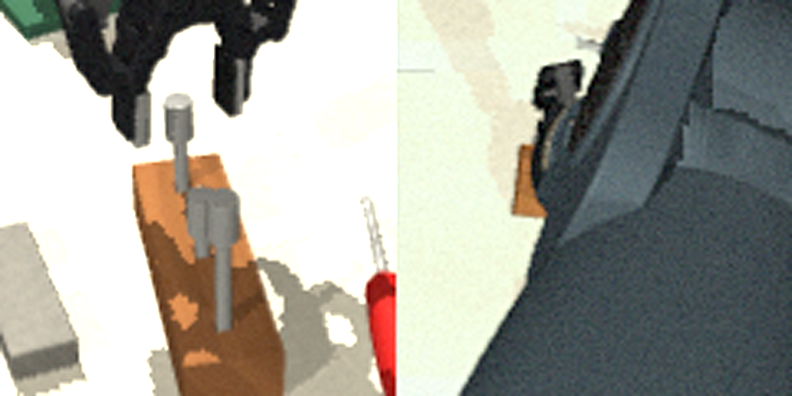

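The open fingers straddle the middle pin's head (side crop: pads at (135,120) and (235,85), head at (178,115)). They stand about 4 mm off along y, so I correct that and close.

Scaled: -0.38 cm / 100 = -0.0038.

Call:
step_arm(series=[-0.0038,0,0,0,-0.0038,0,0,0,-0.0038,0,0,0])

```text
t: 7.88
ee_pos: [501.0, -224.2, 70.3]
eef_rot: [[-0.197, 0.98, -0.019], [0.979, 0.197, 0.059], [0.062, -0.007, -0.998]]
ft_force: [-0.6, -0.8, 0.6]
width: 0.583
grasp_force: 0.0
```

Call:
step_arm(series=[0,0,0,0,0,0,0,0,0,0,0,0,0,0,0,0,0,0,0,0,0,0,0,0], jaw=0.5)

```text
t: 8.38
ee_pos: [500.2, -223.9, 69.5]
eef_rot: [[-0.197, 0.98, -0.021], [0.978, 0.197, 0.06], [0.063, -0.009, -0.998]]
ft_force: [-1.7, 0.2, 3.6]
width: 0.161
grasp_force: 58.5
```

Scaled: -14 cm / 100 = -0.14, -0.06 cm / 100 = -0.0006.

Call:
step_arm(series=[0.0006,-0.0001,-0.01,0,0.0013,-0.0002,-0.02,0,0.0019,-0.0003,-0.03,0,0.0025,-0.0004,-0.04,0,0.0044,-0.0006,-0.07,0,0.0063,-0.0009,-0.1,0,0.0088,-0.001,-0.14,0,0.0088,-0.001,-0.14,0,0.0088,-0.001,-0.14,0])

```text
t: 9.13
ee_pos: [501.9, -224.4, 212.8]
eef_rot: [[-0.197, 0.98, -0.015], [0.979, 0.198, 0.058], [0.06, -0.004, -0.998]]
ft_force: [1.3, 0.0, -2.1]
width: 0.16
grasp_force: 58.7
```

```bash
python3 -c "
from h import *
p=np.array([650*np.cos(np.radians(YAW)),650*np.sin(np.radians(YAW)),260])
go(p,YAW+90);o=arm.get_obs();print(o['q'].round(1),o['width']*85.4)
print(o['eef_rot'].T@np.array([p[0],p[1],0])/650)
im=viewer.capture('side');cv2.imwrite('pics/l.png',cv2.convertScaleAbs(im[:,:,::-1],alpha=1.3))"
```

```text
to [636.5 131.8 260. ] shift cm [32.49 20.21 -2.86] turn -0.006 | now [ 501.9 -224.4  212.8] 101.4 jig [ -52.9 -296.5  212.8] F [ 1.3  0.  -2.1] t 9.13
[-25.5  18.2   2.7  76.8   2.6  53. ] 13.684620308164032
[ 0.00552593  0.99997886 -0.00342658]
```

View pics/l.png

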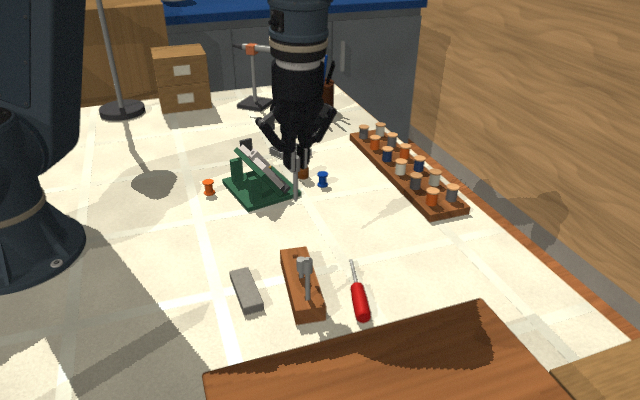

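The side view shows the pin held upright in the gripper at about (296,178), with the short and long pins still in the rack. I carry it to the jig's azimuth and over-reach outward to tilt the tool.

Scaled: 32.5 cm / 100 = 0.325, 20.2 cm / 100 = 0.202.

Call:
step_arm(series=[0.325,0.202,-0.068,0,0.325,0.202,-0.068,0,0.325,0.202,-0.068,0,0.325,0.202,-0.068,0,0.325,0.202,-0.068,0,0.325,0.202,-0.068,0,0.325,0.202,-0.068,0,0.325,0.202,-0.068,0,0.325,0.202,-0.068,0,0.325,0.202,-0.068,0])

```text
t: 10.02
ee_pos: [636.9, 135.0, 295.4]
eef_rot: [[-0.2, 0.98, -0.022], [0.978, 0.201, 0.061], [0.064, -0.009, -0.998]]
ft_force: [0.2, -1.1, -0.5]
width: 0.159
grasp_force: 58.7
```

```bash
cat >> h.py <<'E'
R0=np.array([[-0.197,0.98,-0.019],[0.979,0.197,0.06],[0.062,-0.007,-0.998]])  # tool as the upright pin was gripped
R0=np.linalg.svd(R0)[0]@np.linalg.svd(R0)[2]
b=Rz(YAW)@np.array([-np.sin(np.radians(35)),0,np.cos(np.radians(35))])
def st():
    o=arm.get_obs();R=o["eef_rot"];u=R@R0.T@[0,0,1]
    j=Rz(YAW).T@u; print("pin axis jig",j.round(3),"tilt",np.degrees(np.arccos(j[2])).round(1),"err",np.degrees(np.arccos(u@b)).round(2),"toolz jig",(Rz(YAW).T@-R[:,2]).round(3),"pos",o["ee_pos"].round(1),"jig",tojig(o["ee_pos"]).round(1),"F",o["ft_force"].round(1),"w",(o["width"]*85.4).round(1),"q",o["q"].round(1),"t",round(o["t"],2))
E
python3 -c "
from h import *
st();p=650*(Rz(YAW)@[1,0,0])+[0,0,280]
go(p,YAW+90);print(arm.get_obs()['eef_rot'].T@(Rz(YAW)@[1,0,0]),arm.get_obs()['eef_rot'].round(3))"
```

```text
Traceback (most recent call last):
  File "h.py", line 31, in st
    j=Rz(YAW).T@u; print("pin axis jig",j.round(3),"tilt",np.degrees(np.arccos(j[2])).round(1),"err",np.degrees(np.arccos(u@b)).round(2),"toolz jig",(Rz(YAW).T@-R[:,2]).round(3),"pos",o["ee_pos"].round(1),"jig",tojig(o["ee_pos"]).round(1),"F",o["ft_force"].round(1),"w",(o["width"]*85.4).round(1),"q",o["q"].round(1),"t",round(o["t"],2))
                                                                                                                                                                                                                                                                              ^^^^^^^^^^^^^^^^^^^^^^^
AttributeError: 'float' object has no attribute 'round'
```

Scaled: 18 cm / 100 = 0.18, 17 cm / 100 = 0.17.

Call:
step_arm(series=[0,0.04,0,0,0,0.08,0,0,0,0.11,0,0,0,0.14,0,0,0,0.16,0,0,0,0.17,0,0,0,0.18,0,0,0,0.18,0,0])

```text
t: 10.68
ee_pos: [797.2, 163.1, 276.6]
eef_rot: [[-0.196, 0.981, -0.011], [0.979, 0.196, 0.062], [0.063, 0.001, -0.998]]
ft_force: [-0.6, 0.6, -0.0]
width: 0.162
grasp_force: 59.4
```

```bash
sed -i 's/(o\["width"\]\*85.4).round(1)/round(float(o["width"])*85.4,1)/' h.py
python3 -c "
from h import *
st()"
```

```text
pin axis jig [-0.008 -0.001  1.   ] tilt 0.5 err 34.53 toolz jig [-0.002 -0.063  0.998] pos [797.2 163.1 276.6] jig [314.9  23.1 276.6] F [-0.6  0.6 -0. ] w 13.8 q [ 10.2  55.8  83.3 117.5   3.6  88.9] t 10.68
```

Scaled: 4 cm / 100 = 0.04, 3 cm / 100 = 0.03.

Call:
step_arm(series=[0,0.01,0,0,0,0.02,0,0,0,0.03,0,0,0,0.04,0,0,0,0.04,0,0])

```text
t: 11.1
ee_pos: [816.7, 167.5, 272.2]
eef_rot: [[-0.197, 0.98, 0.026], [0.978, 0.195, 0.069], [0.063, 0.039, -0.997]]
ft_force: [0.7, -0.2, -0.4]
width: 0.16
grasp_force: 59.4
```

```bash
python3 -c "
from h import *
st()"
```

```text
pin axis jig [-0.046 -0.     0.999] tilt 2.6 err 32.38 toolz jig [-0.039 -0.063  0.997] pos [816.7 167.5 272.2] jig [334.8  23.5 272.2] F [ 0.7 -0.2 -0.4] w 13.7 q [ 10.2  56.2  83.5 115.1   3.7  89. ] t 11.1
```

Scaled: 12 cm / 100 = 0.12.

Call:
step_arm(series=[0,0.12,0,0,0,0.12,0,0,0,0.12,0,0,0,0.12,0,0,0,0.12,0,0,0,0.12,0,0])

```text
t: 11.6
ee_pos: [858.8, 177.8, 232.3]
eef_rot: [[-0.197, 0.978, 0.066], [0.978, 0.191, 0.078], [0.063, 0.08, -0.995]]
ft_force: [-0.2, 0.1, -0.4]
width: 0.157
grasp_force: 59.4
```

```bash
python3 -c "
from h import *
st()"
```

```text
pin axis jig [-0.087 -0.     0.996] tilt 5.0 err 30.0 toolz jig [-0.081 -0.063  0.995] pos [858.8 177.8 232.3] jig [378.2  25.1 232.3] F [-0.2  0.1 -0.4] w 13.4 q [ 10.4  59.1  83.5 109.9   3.7  89.3] t 11.6
```

Scaled: 40 cm / 100 = 0.4, -20 cm / 100 = -0.2.

Call:
step_arm(series=[0,0.4,-0.2,0,0,0.4,-0.2,0,0,0.4,-0.2,0,0,0.4,-0.2,0,0,0.4,-0.2,0,0,0.4,-0.2,0,0,0.4,-0.2,0,0,0.4,-0.2,0,0,0.4,-0.2,0,0,0.4,-0.2,0])

```text
t: 12.43
ee_pos: [874.4, 178.5, 243.9]
eef_rot: [[-0.197, 0.974, 0.112], [0.978, 0.188, 0.087], [0.063, 0.127, -0.99]]
ft_force: [0.7, 0.3, -0.9]
width: 0.159
grasp_force: 59.4
```

```bash
python3 -c "
from h import *
st()"
```

```text
pin axis jig [-0.134  0.     0.991] tilt 7.7 err 27.31 toolz jig [-0.128 -0.062  0.99 ] pos [874.4 178.5 243.9] jig [393.5  22.6 243.9] F [ 0.7  0.3 -0.9] w 13.5 q [ 10.3  58.4  83.5 107.8   3.7  89.4] t 12.43
```

Call:
step_arm(series=[0,0.4,0,0,0,0.4,0,0,0,0.4,0,0,0,0.4,0,0,0,0.4,0,0,0,0.4,0,0])

```text
t: 12.93
ee_pos: [924.8, 191.4, 187.9]
eef_rot: [[-0.197, 0.968, 0.156], [0.978, 0.183, 0.095], [0.063, 0.172, -0.983]]
ft_force: [0.5, -0.3, -0.4]
width: 0.154
grasp_force: 59.4
```

Scaled: -40 cm / 100 = -0.4.

Call:
step_arm(series=[0,0,-0.4,0,0,0,-0.4,0,0,0,-0.4,0,0,0,-0.4,0,0,0,-0.4,0,0,0,-0.4,0])

```text
t: 13.43
ee_pos: [822.7, 158.4, 376.2]
eef_rot: [[-0.197, 0.962, 0.188], [0.978, 0.18, 0.101], [0.063, 0.204, -0.977]]
ft_force: [0.2, 0.4, 0.2]
width: 0.158
grasp_force: 59.4
```

```bash
python3 -c "
from h import *
st()"
```

```text
pin axis jig [-0.21   0.002  0.978] tilt 12.1 err 22.86 toolz jig [-0.204 -0.061  0.977] pos [822.7 158.4 376.2] jig [338.8  13.4 376.2] F [0.2 0.4 0.2] w 13.5 q [  9.5  49.3  83.5 112.5   3.9  88.9] t 13.43
```

Scaled: 40 cm / 100 = 0.4.

Call:
step_arm(series=[0,0.4,0,0,0,0.4,0,0,0,0.4,0,0,0,0.4,0,0,0,0.4,0,0,0,0.4,0,0,0,0.4,0,0,0,0.4,0,0,0,0.4,0,0,0,0.4,0,0])

```text
t: 14.27
ee_pos: [904.0, 179.2, 294.2]
eef_rot: [[-0.197, 0.953, 0.232], [0.978, 0.175, 0.109], [0.063, 0.248, -0.967]]
ft_force: [0.6, 0.2, -0.7]
width: 0.161
grasp_force: 59.4
```

Scaled: -40 cm / 100 = -0.4.

Call:
step_arm(series=[0,0,-0.4,0,0,0,-0.4,0,0,0,-0.4,0,0,0,-0.4,0,0,0,-0.4,0,0,0,-0.4,0])

```text
t: 14.77
ee_pos: [785.1, 144.1, 464.0]
eef_rot: [[-0.197, 0.945, 0.263], [0.978, 0.172, 0.114], [0.063, 0.28, -0.958]]
ft_force: [0.0, 1.0, 0.6]
width: 0.164
grasp_force: 59.5
```

```bash
python3 -c "
from h import *
st()"
```

```text
pin axis jig [-0.286  0.004  0.958] tilt 16.6 err 18.37 toolz jig [-0.281 -0.059  0.958] pos [785.1 144.1 464. ] jig [299.1   7.  464. ] F [0.  1.  0.6] w 14.0 q [  8.8  42.9  83.5 114.5   4.2  88.5] t 14.77
```

Scaled: 40 cm / 100 = 0.4.

Call:
step_arm(series=[0,0.4,0,0,0,0.4,0,0,0,0.4,0,0,0,0.4,0,0,0,0.4,0,0,0,0.4,0,0,0,0.4,0,0,0,0.4,0,0,0,0.4,0,0,0,0.4,0,0])

```text
t: 15.6
ee_pos: [879.6, 167.5, 384.5]
eef_rot: [[-0.197, 0.932, 0.304], [0.978, 0.167, 0.122], [0.063, 0.321, -0.945]]
ft_force: [0.1, -0.1, -0.2]
width: 0.164
grasp_force: 59.5
```

Scaled: 40 cm / 100 = 0.4.

Call:
step_arm(series=[0,0.4,0,0,0,0.4,0,0,0,0.4,0,0,0,0.4,0,0,0,0.4,0,0,0,0.4,0,0,0,0.4,0,0,0,0.4,0,0,0,0.4,0,0,0,0.4,0,0])

```text
t: 16.43
ee_pos: [944.1, 183.4, 331.0]
eef_rot: [[-0.197, 0.916, 0.349], [0.978, 0.16, 0.13], [0.063, 0.367, -0.928]]
ft_force: [1.0, 0.5, -0.7]
width: 0.159
grasp_force: 59.5
```

```bash
python3 -c "
from h import *
st()"
```

```text
pin axis jig [-0.374  0.006  0.928] tilt 21.9 err 13.06 toolz jig [-0.368 -0.056  0.928] pos [944.1 183.4 331. ] jig [462.8  13.2 331. ] F [ 1.   0.5 -0.7] w 13.6 q [ 9.7 54.3 83.5 97.7  4.  89.8] t 16.43
```

Scaled: -40 cm / 100 = -0.4.

Call:
step_arm(series=[0,0,-0.4,0,0,0,-0.4,0,0,0,-0.4,0,0,0,-0.4,0,0,0,-0.4,0,0,0,-0.4,0])

```text
t: 16.93
ee_pos: [810.2, 145.2, 506.9]
eef_rot: [[-0.197, 0.905, 0.376], [0.978, 0.157, 0.134], [0.063, 0.394, -0.917]]
ft_force: [0.1, 0.4, -0.3]
width: 0.159
grasp_force: 59.5
```

Call:
step_arm(series=[0,0.4,0,0,0,0.4,0,0,0,0.4,0,0,0,0.4,0,0,0,0.4,0,0,0,0.4,0,0,0,0.4,0,0,0,0.4,0,0,0,0.4,0,0,0,0.4,0,0])

```text
t: 17.77
ee_pos: [895.6, 165.8, 446.8]
eef_rot: [[-0.196, 0.887, 0.417], [0.979, 0.15, 0.141], [0.063, 0.436, -0.898]]
ft_force: [-0.2, -0.5, -0.0]
width: 0.155
grasp_force: 59.5
```

Scaled: 40 cm / 100 = 0.4.

Call:
step_arm(series=[0,0.4,0,0,0,0.4,0,0,0,0.4,0,0,0,0.4,0,0,0,0.4,0,0,0,0.4,0,0,0,0.4,0,0,0,0.4,0,0,0,0.4,0,0,0,0.4,0,0])

```text
t: 18.6
ee_pos: [954.0, 179.5, 409.9]
eef_rot: [[-0.197, 0.866, 0.46], [0.978, 0.143, 0.149], [0.063, 0.48, -0.875]]
ft_force: [0.0, 0.1, -1.0]
width: 0.161
grasp_force: 59.5
```

```bash
python3 -c "
from h import *
st()"
```

```text
pin axis jig [-0.486  0.01   0.874] tilt 29.1 err 5.97 toolz jig [-0.481 -0.052  0.875] pos [954.  179.5 409.9] jig [471.7   7.4 409.9] F [ 0.   0.1 -1. ] w 13.7 q [ 9.4 50.2 83.5 94.6  4.1 90. ] t 18.6
```

Scaled: 40 cm / 100 = 0.4.

Call:
step_arm(series=[0,0.4,0,0,0,0.4,0,0,0,0.4,0,0,0,0.4,0,0,0,0.4,0,0,0,0.4,0,0,0,0.4,0,0,0,0.4,0,0,0,0.4,0,0,0,0.4,0,0])

```text
t: 19.43
ee_pos: [995.4, 188.6, 391.3]
eef_rot: [[-0.197, 0.841, 0.503], [0.978, 0.135, 0.156], [0.063, 0.523, -0.85]]
ft_force: [0.0, -0.5, -0.9]
width: 0.158
grasp_force: 59.5
```

Scaled: 40 cm / 100 = 0.4.

Call:
step_arm(series=[0,0.4,0,0,0,0.4,0,0,0,0.4,0,0,0,0.4,0,0,0,0.4,0,0,0,0.4,0,0])

```text
t: 19.93
ee_pos: [1021.9, 193.6, 391.8]
eef_rot: [[-0.197, 0.815, 0.544], [0.978, 0.128, 0.162], [0.063, 0.565, -0.823]]
ft_force: [-0.3, 0.2, -1.1]
width: 0.154
grasp_force: 59.5
```

```bash
python3 -c "
from h import *
st()"
```

```text
pin axis jig [-0.57   0.014  0.821] tilt 34.8 err 0.83 toolz jig [-0.566 -0.049  0.823] pos [1021.9  193.6  391.8] jig [541.1   7.4 391.8] F [-0.3  0.2 -1.1] w 13.1 q [ 9.5 53.2 83.5 85.8  4.  90.5] t 19.93
```

```bash
cat >> h.py <<'E'
OFF=np.array([1.0,0,4.5])        # shoulder in the tool frame
M=np.array([493.2,79.3,100.])
def ins(h,M=M):   # shift that brings the shoulder h mm up the hinge axis from the mouth
    o=arm.get_obs();R=o["eef_rot"];s=o["ee_pos"]+R@OFF
    A=np.c_[Rz(YAW)@[np.cos(np.radians(35)),0,np.sin(np.radians(35))],Rz(YAW)@[0,1,0],b]
    print("h",h,"shift cm",(R.T@(M+h*b-s)/10).round(2),"shoulder in backrest",(A.T@(s-M)).round(1))
E
python3 -c "
from h import *
st();ins(150);ins(85)"
```

```text
pin axis jig [-0.57   0.014  0.821] tilt 34.8 err 0.83 toolz jig [-0.566 -0.049  0.823] pos [1021.9  193.6  391.8] jig [541.1   7.4 391.8] F [-0.3  0.2 -1.1] w 13.1 q [ 9.5 53.2 83.5 85.8  4.  90.5] t 19.93
h 150 shift cm [ -2.   -61.2  -22.06] shoulder in backrest [610.4   5.9 -75.7]
h 85 shift cm [ -2.31 -61.13 -15.57] shoulder in backrest [610.4   5.9 -75.7]
```

Scaled: -40 cm / 100 = -0.4, -22 cm / 100 = -0.22.

Call:
step_arm(series=[-0.01,-0.4,-0.22,0,-0.01,-0.4,-0.22,0,-0.01,-0.4,-0.22,0,-0.01,-0.4,-0.22,0,-0.01,-0.4,-0.22,0,-0.01,-0.4,-0.22,0,-0.01,-0.4,-0.22,0,-0.01,-0.4,-0.22,0,-0.01,-0.4,-0.22,0,-0.01,-0.4,-0.22,0])

```text
t: 20.77
ee_pos: [715.0, 126.7, 363.2]
eef_rot: [[-0.197, 0.815, 0.545], [0.978, 0.127, 0.163], [0.063, 0.566, -0.822]]
ft_force: [-0.2, 0.7, 0.4]
width: 0.162
grasp_force: 59.5
```

Call:
step_arm(series=[0,0,0,0,0,0,0,0,0,0,0,0])

```text
t: 21.02
ee_pos: [718.0, 127.2, 364.9]
eef_rot: [[-0.197, 0.814, 0.547], [0.978, 0.127, 0.163], [0.063, 0.567, -0.821]]
ft_force: [0.7, -0.8, 0.1]
width: 0.161
grasp_force: 59.5
```

```bash
python3 -c "
from h import *
st();ins(150);ins(85)"
```

```text
pin axis jig [-0.573  0.014  0.82 ] tilt 35.0 err 0.81 toolz jig [-0.569 -0.048  0.821] pos [718.  127.2 364.9] jig [230.    4.  364.9] F [ 0.7 -0.8  0.1] w 13.8 q [ 8.   8.1  0.1 47.5  4.9 89.3] t 21.02
h 150 shift cm [ -1.31 -34.03  -6.75] shoulder in backrest [340.2   2.5  80.8]
h 85 shift cm [ -1.62 -33.99  -0.26] shoulder in backrest [340.2   2.5  80.8]
```

Call:
step_arm(series=[-0.014,-0.34,-0.05,0,-0.014,-0.34,-0.05,0,-0.014,-0.34,-0.05,0,-0.014,-0.34,-0.05,0,-0.014,-0.34,-0.05,0,-0.014,-0.34,-0.05,0,-0.014,-0.34,-0.05,0,-0.014,-0.34,-0.05,0,-0.014,-0.34,-0.05,0,-0.014,-0.34,-0.05,0])

```text
t: 21.85
ee_pos: [414.3, 61.6, 210.3]
eef_rot: [[-0.196, 0.816, 0.544], [0.979, 0.127, 0.162], [0.063, 0.564, -0.823]]
ft_force: [-0.2, -0.3, -0.3]
width: 0.162
grasp_force: 59.5
```

Call:
step_arm(series=[0,0,0,0,0,0,0,0,0,0,0,0])

```text
t: 22.1
ee_pos: [418.2, 62.2, 212.9]
eef_rot: [[-0.197, 0.814, 0.547], [0.978, 0.128, 0.163], [0.063, 0.567, -0.821]]
ft_force: [-0.5, -0.4, -0.2]
width: 0.161
grasp_force: 59.5
```

```bash
python3 -c "
from h import *
st();ins(85)"
```

```text
pin axis jig [-0.572  0.014  0.82 ] tilt 34.9 err 0.81 toolz jig [-0.568 -0.049  0.821] pos [418.2  62.2 212.9] jig [-76.8   1.2 212.9] F [-0.5 -0.4 -0.2] w 13.8 q [  2.8 -19.7 -46.1  29.6   7.8  84.9] t 22.1
h 85 shift cm [-0.21 -0.14  4.71] shoulder in backrest [  1.8  -0.3 132.2]
```

Now to about 8 mm above the mouth (h = 66), then a look with both cameras.

Scaled: 6.6 cm / 100 = 0.066, -0.14 cm / 100 = -0.0014.

Call:
step_arm(series=[-0.002,-0.0014,0.02,0,-0.0025,-0.0014,0.04,0,-0.003,-0.0014,0.06,0,-0.003,-0.0014,0.066,0,-0.003,-0.0014,0.066,0,-0.003,-0.0014,0.066,0,-0.003,-0.0014,0.066,0])

```text
t: 22.68
ee_pos: [451.8, 69.7, 157.0]
eef_rot: [[-0.197, 0.815, 0.546], [0.978, 0.128, 0.163], [0.063, 0.566, -0.822]]
ft_force: [-0.2, -0.8, 0.1]
width: 0.156
grasp_force: 59.5
```

```bash
python3 -c "
from h import *
st();ins(66)
o=arm.get_obs();s=o['ee_pos']+o['eef_rot']@OFF; tip=s-58*(o['eef_rot']@R0.T@[0,0,1])
print('expect side tip',proj('side',tip),'shoulder',proj('side',s),'M',proj('side',M),'top tip',proj('top',tip),'M',proj('top',M))
a=viewer.capture('side')[110:210,210:310,::-1];b_=viewer.capture('top')[190:290,180:280,::-1]
cv2.imwrite('pics/i.png',cv2.convertScaleAbs(cv2.resize(np.hstack([a,b_]),None,fx=4,fy=4,interpolation=2),alpha=1.6))"
```

```text
pin axis jig [-0.572  0.014  0.82 ] tilt 34.9 err 0.81 toolz jig [-0.567 -0.049  0.822] pos [451.8  69.7 157. ] jig [-42.3   1.7 157. ] F [-0.2 -0.8  0.1] w 13.3 q [  4.  -11.6 -50.9  16.6   7.1  85.9] t 22.68
h 66 shift cm [-0.01  0.21  0.06] shoulder in backrest [-2.1  0.2 66.6]
expect side tip [249.25978188 150.43962877] shoulder [233.45919677 133.83339675] M [252.09751877 151.98043296] top tip [230.56823826 239.94453923] M [230.23144865 236.92919776]
```

View pics/i.png

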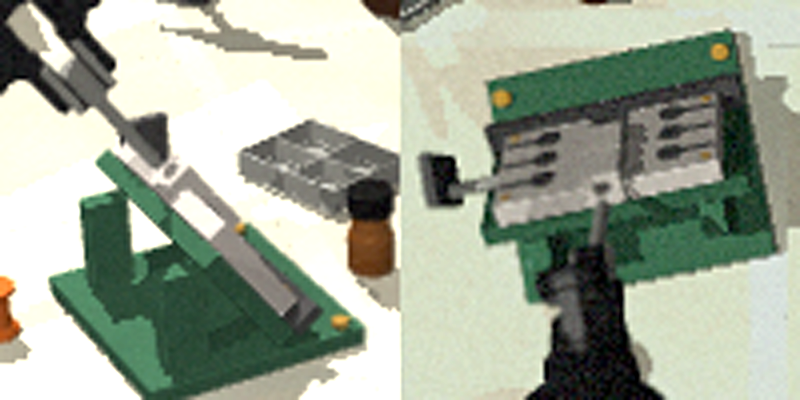

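The top crop shows the tip at about (231.2,240.6) against the mouth at (230.5,236.8), and the side crop shows the tip at (250,149.5) against the mouth at (252.5,152). The pin is in line to within about a millimetre. I settle the arm and measure more finely.

Call:
step_arm(series=[0,0,0,0,0,0,0,0,0,0,0,0])

```text
t: 23.03
ee_pos: [451.5, 69.5, 156.6]
eef_rot: [[-0.197, 0.814, 0.546], [0.978, 0.127, 0.162], [0.063, 0.566, -0.822]]
ft_force: [0.6, -0.9, -0.3]
width: 0.158
grasp_force: 59.5
```

```bash
python3 -c "
from h import *
ins(66)
o=arm.get_obs();s=o['ee_pos']+o['eef_rot']@OFF; u=o['eef_rot']@R0.T@[0,0,1];tip=s-58*u
for n in('side','top'): print(n,'tip',proj(n,tip).round(1),'tip+20',proj(n,tip+20*u).round(1),'M',proj(n,M).round(1),'M+b20',proj(n,M+20*b).round(1),'dx out 1mm',(proj(n,M+Rz(YAW)@[.82,0,.574])-proj(n,M)).round(2),'dy',(proj(n,M+Rz(YAW)@[0,1,0])-proj(n,M)).round(2))
f=lambda n,x,y:cv2.resize(np.mean([viewer.capture(n)[y:y+38,x:x+38,::-1].astype(float) for _ in range(4)],0).astype(np.uint8),None,fx=10.5,fy=10.5,interpolation=cv2.INTER_CUBIC)
cv2.imwrite('pics/i2.png',cv2.convertScaleAbs(np.hstack([f('side',230,128),f('top',212,222)]),alpha=1.5))"
```

```text
h 66 shift cm [-0.01  0.26  0.05] shoulder in backrest [-2.6  0.1 66.5]
side tip [249.1 150.6] tip+20 [243.8 145.1] M [252.1 152. ] M+b20 [246.9 146.5] dx out 1mm [ 0.32 -0.31] dy [-0.19 -0.17]
top tip [230.7 240.1] tip+20 [230.  245.4] M [230.2 236.9] M+b20 [229.7 242.1] dx out 1mm [-0.12 -0.38] dy [-0.45  0.09]
```

View pics/i2.png

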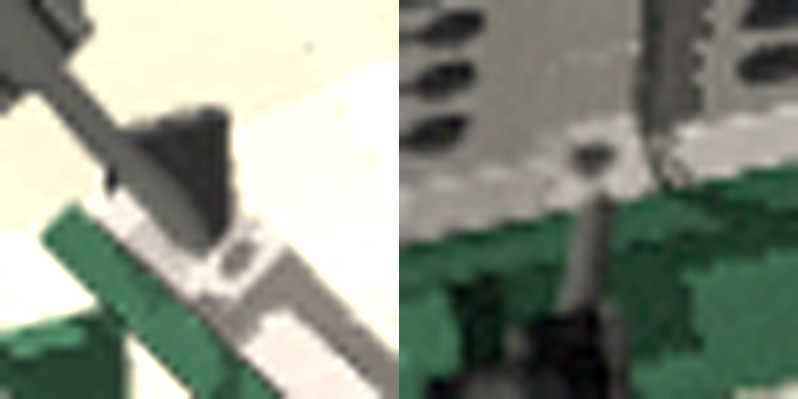

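The side crop shows the hole at (252.2,152.0), as reckoned, and the tip at about (249.1,150.9). The top crop shows the hole at (229.9,236.4) and the tip at (230.4,240.8). So the pin sits about 3 mm short in tool +y and is right along the jig's y. I shift it and go in gently.

Scaled: 1.4 cm / 100 = 0.014, 0.32 cm / 100 = 0.0032.

Call:
step_arm(series=[0.0003,0.0032,0,0,0.0003,0.0032,0,0,0.0003,0.0032,0,0,0.0001,0.0032,0.004,0,-0.0001,0.0032,0.008,0,-0.0002,0.0033,0.01,0,-0.0003,0.0033,0.012,0,-0.0004,0.0033,0.014,0,-0.0004,0.0033,0.014,0])

```text
t: 24.18
ee_pos: [461.8, 71.9, 146.0]
eef_rot: [[-0.197, 0.815, 0.545], [0.978, 0.127, 0.162], [0.063, 0.565, -0.823]]
ft_force: [0.4, -0.1, -0.8]
width: 0.158
grasp_force: 59.5
```

```bash
python3 -c "
from h import *
st();ins(40)"
```

```text
pin axis jig [-0.57   0.014  0.821] tilt 34.8 err 0.83 toolz jig [-0.566 -0.049  0.823] pos [461.8  71.9 146. ] jig [-32.    1.8 146. ] F [ 0.4 -0.1 -0.8] w 13.5 q [  4.3  -9.4 -51.4  14.    7.   86.2] t 24.18
h 40 shift cm [-0.09  0.01  1.17] shoulder in backrest [ 0.   0.3 51.7]
```

Call:
step_arm(series=[-0.0002,0,0.003,0,-0.0003,0,0.006,0,-0.0005,0,0.009,0,-0.0007,0,0.012,0,-0.0007,0,0.012,0])

```text
t: 24.6
ee_pos: [468.6, 73.2, 136.0]
eef_rot: [[-0.197, 0.815, 0.545], [0.978, 0.127, 0.162], [0.063, 0.565, -0.823]]
ft_force: [0.1, -0.4, -0.6]
width: 0.162
grasp_force: 59.5
```

```bash
python3 -c "
from h import *
st();ins(30)"
```

```text
pin axis jig [-0.57   0.014  0.821] tilt 34.8 err 0.83 toolz jig [-0.566 -0.049  0.823] pos [468.6  73.2 136. ] jig [-25.2   1.7 136. ] F [ 0.1 -0.4 -0.6] w 13.8 q [  4.4  -7.7 -52.   11.6   6.9  86.3] t 24.6
h 30 shift cm [-0.07  0.02  0.96] shoulder in backrest [-0.1  0.2 39.6]
```

Scaled: 1.6 cm / 100 = 0.016, -0.02 cm / 100 = -0.0002.

Call:
step_arm(series=[-0.0002,0,0.003,0,-0.0004,0,0.006,0,-0.0006,0,0.009,0,-0.0008,0,0.012,0,-0.001,0.0001,0.016,0,-0.001,0.0001,0.016,0])

```text
t: 25.1
ee_pos: [477.7, 74.8, 122.8]
eef_rot: [[-0.197, 0.815, 0.545], [0.978, 0.127, 0.162], [0.063, 0.565, -0.823]]
ft_force: [1.8, -0.9, -0.6]
width: 0.155
grasp_force: 59.4
```

Scaled: 0.6 cm / 100 = 0.006, 0.3 cm / 100 = 0.003.

Call:
step_arm(series=[-0.0002,0,0.003,0,-0.0004,0,0.006,0,-0.0004,0,0.006,0])

```text
t: 25.35
ee_pos: [480.9, 75.4, 118.0]
eef_rot: [[-0.196, 0.815, 0.545], [0.978, 0.127, 0.162], [0.063, 0.565, -0.823]]
ft_force: [1.7, -0.4, -2.3]
width: 0.159
grasp_force: 59.2
```

```bash
python3 -c "
from h import *
st();ins(10)"
```

```text
pin axis jig [-0.571  0.014  0.821] tilt 34.8 err 0.83 toolz jig [-0.566 -0.048  0.823] pos [480.9  75.4 118. ] jig [-12.7   1.3 118. ] F [ 1.7 -0.4 -2.3] w 13.5 q [  4.7  -4.4 -53.    7.4   6.8  86.5] t 25.35
h 10 shift cm [-0.02  0.02  0.76] shoulder in backrest [-0.2 -0.2 17.6]
```

Scaled: 0.6 cm / 100 = 0.006, -0.02 cm / 100 = -0.0002.

Call:
step_arm(series=[-0.0001,0,0.002,0,-0.0002,0,0.004,0,-0.0002,0,0.005,0,-0.0003,0,0.006,0,-0.0003,0,0.006,0])

```text
t: 25.77
ee_pos: [484.1, 75.9, 113.4]
eef_rot: [[-0.196, 0.815, 0.545], [0.979, 0.127, 0.162], [0.063, 0.565, -0.822]]
ft_force: [-1.3, -2.6, 0.5]
width: 0.161
grasp_force: 59.9
```

```bash
python3 -c "
from h import *
st();ins(0)"
```

```text
pin axis jig [-0.571  0.014  0.821] tilt 34.8 err 0.85 toolz jig [-0.567 -0.048  0.822] pos [484.1  75.9 113.4] jig [ -9.4   1.2 113.4] F [-1.3 -2.6  0.5] w 13.8 q [  4.7  -3.6 -53.2   6.3   6.7  86.5] t 25.77
h 0 shift cm [-0.02  0.02  1.2 ] shoulder in backrest [-0.1 -0.3 12. ]
```

Scaled: 0.9 cm / 100 = 0.009, -0.02 cm / 100 = -0.0002.

Call:
step_arm(series=[-0.0001,0,0.002,0,-0.0001,0,0.004,0,-0.0001,0.0001,0.006,0,-0.0002,0.0001,0.008,0,-0.0002,0.0001,0.009,0,-0.0002,0.0001,0.009,0])

```text
t: 26.27
ee_pos: [489.2, 76.6, 106.0]
eef_rot: [[-0.195, 0.815, 0.545], [0.979, 0.127, 0.161], [0.062, 0.565, -0.823]]
ft_force: [-3.3, -5.6, -0.3]
width: 0.156
grasp_force: 59.8
```

Scaled: 0.25 cm / 100 = 0.0025, 0.2 cm / 100 = 0.002.

Call:
step_arm(series=[0,0,0.001,0,0,0,0.002,0,0,0,0.0025,0,0,0,0.0025,0])

```text
t: 26.6
ee_pos: [490.3, 76.8, 104.2]
eef_rot: [[-0.195, 0.815, 0.546], [0.979, 0.127, 0.16], [0.062, 0.565, -0.822]]
ft_force: [-12.7, -8.5, 12.7]
width: 0.16
grasp_force: 61.7
```

```bash
python3 -c "
from h import *
st();ins(0)"
```

```text
pin axis jig [-0.571  0.016  0.821] tilt 34.8 err 0.94 toolz jig [-0.567 -0.046  0.822] pos [490.3  76.8 104.2] jig [ -3.2   0.9 104.2] F [-12.7  -8.5  12.7] w 13.6 q [  4.9  -1.9 -53.6   4.1   6.5  86.7] t 26.6
h 0 shift cm [0.06 0.03 0.1 ] shoulder in backrest [-0.3 -0.6  0.9]
```

About 18 N has built up along the hinge with the shoulder reckoned at 0.9 mm, so the head is probably home. I ease off the load, release, back out along the axis and shut the fingers for a check press.

Scaled: -0.15 cm / 100 = -0.0015, -0.1 cm / 100 = -0.001.

Call:
step_arm(series=[0.0005,0.0002,-0.001,0,0.0005,0.0002,-0.0015,0])

```text
t: 26.77
ee_pos: [489.7, 76.8, 104.9]
eef_rot: [[-0.194, 0.816, 0.545], [0.979, 0.127, 0.159], [0.061, 0.564, -0.823]]
ft_force: [9.0, -5.3, -14.5]
width: 0.155
grasp_force: 58.6
```

Call:
step_arm(series=[0,0,0,0,0,0,0,0,0,0,0,0], jaw=3.2)

```text
t: 27.02
ee_pos: [490.1, 78.3, 105.7]
eef_rot: [[-0.197, 0.815, 0.545], [0.978, 0.128, 0.163], [0.063, 0.566, -0.822]]
ft_force: [0.3, 0.1, -0.1]
width: 0.374
grasp_force: 0.0
```

Scaled: -6 cm / 100 = -0.06, -5 cm / 100 = -0.05.

Call:
step_arm(series=[0.0002,0,-0.006,0,0.0005,0,-0.015,0,0.001,0,-0.03,0,0.002,0,-0.05,0,0.002,0,-0.06,0,0.002,0,-0.06,0,0.002,0,-0.06,0])

```text
t: 27.6
ee_pos: [457.1, 70.3, 155.9]
eef_rot: [[-0.197, 0.814, 0.547], [0.978, 0.127, 0.163], [0.063, 0.567, -0.821]]
ft_force: [-0.1, -1.1, 0.5]
width: 0.373
grasp_force: 0.0
```

```bash
python3 -c "
from h import *
st()
# head centre ends expected
for h in (0,24): print(h,'side',proj('side',M+h*b).round(1),'top',proj('top',M+h*b).round(1))
a=viewer.capture('side')[:,:,::-1];t=viewer.capture('top')[:,:,::-1]
cv2.imwrite('pics/s_end.png',a);cv2.imwrite('pics/t_end.png',t)
# long blob of bright head along predicted axis: sample side intensity along the hinge axis
for h in range(-6,40,2):
    u,v=proj('side',M+h*b); p=cv2.getRectSubPix(a.copy(),(1,1),(float(u),float(v)))[0,0]; u2,v2=proj('top',M+h*b); q=cv2.getRectSubPix(t.copy(),(1,1),(float(u2),float(v2)))[0,0]; print(h,p,q)
"
```

```text
pin axis jig [-0.573  0.014  0.82 ] tilt 35.0 err 0.8 toolz jig [-0.569 -0.049  0.821] pos [457.1  70.3 155.9] jig [-37.1   1.3 155.9] F [-0.1 -1.1  0.5] w 31.9 q [  4.  -10.9 -50.7  16.    7.1  86. ] t 27.6
0 side [252.1 152. ] top [230.2 236.9]
24 side [245.8 145.4] top [229.6 243.2]
-6 [ 94  99 104] [60 64 64]
-4 [73 79 82] [52 55 55]
-2 [65 69 71] [50 54 53]
0 [64 68 69] [50 54 52]
2 [62 66 68] [50 55 53]
4 [63 66 69] [52 57 54]
6 [64 67 69] [49 55 52]
8 [62 67 67] [45 53 50]
10 [63 68 69] [49 55 51]
12 [64 69 71] [53 57 53]
14 [64 69 70] [60 65 64]
16 [65 70 70] [69 74 75]
18 [63 67 68] [84 89 88]
20 [83 88 90] [ 93 100  97]
22 [112 120 121] [89 97 97]
24 [117 125 126] [84 91 91]
26 [105 113 113] [75 78 80]
28 [ 94 100 101] [60 63 64]
30 [65 69 68] [39 43 42]
32 [38 38 38] [27 29 27]
34 [33 33 34] [21 21 16]
36 [32 33 33] [15 15 12]
38 [34 33 35] [ 9 10 10]
```

The pin stayed in: along the axis the bright head-top face sits at h of about 24 mm in the side view. Now a check press on the head with shut fingers.

Call:
step_arm(series=[0,0,0,0,0,0,0,0,0,0,0,0,0,0,0,0], jaw=0)

```text
t: 28.03
ee_pos: [456.6, 70.3, 154.5]
eef_rot: [[-0.197, 0.815, 0.544], [0.978, 0.127, 0.162], [0.063, 0.565, -0.823]]
ft_force: [-0.1, -0.4, 0.1]
width: 0.0
grasp_force: 0.0
```

```bash
python3 -c "
from h import *
OFF[:]=0
st();ins(30);ins(24)"
```

```text
pin axis jig [-0.57   0.014  0.821] tilt 34.8 err 0.82 toolz jig [-0.566 -0.049  0.823] pos [456.6  70.3 154.5] jig [-37.5   1.3 154.5] F [-0.1 -0.4  0.1] w 0.0 q [  4.  -10.8 -50.8  16.1   7.1  86. ] t 28.03
h 30 shift cm [-0.03 -0.01  3.62] shoulder in backrest [ 0.4 -1.4 66.2]
h 24 shift cm [-0.06 -0.    4.22] shoulder in backrest [ 0.4 -1.4 66.2]
```

Call:
step_arm(series=[0,0,0.015,0,0,0,0.028,0,-0.0001,0,0.034,0,-0.0002,0,0.037,0,-0.0003,0,0.039,0,-0.0004,0,0.04,0,-0.0004,0,0.04,0])

```text
t: 28.62
ee_pos: [478.6, 76.3, 122.1]
eef_rot: [[-0.197, 0.815, 0.545], [0.978, 0.127, 0.163], [0.063, 0.565, -0.822]]
ft_force: [-0.1, -0.9, -0.2]
width: -0.001
grasp_force: 0.0
```

Scaled: 0.25 cm / 100 = 0.0025, 0.2 cm / 100 = 0.002.

Call:
step_arm(series=[0,0,0.001,0,0,0,0.002,0,0,0,0.0025,0])

```text
t: 28.87
ee_pos: [480.1, 76.6, 120.7]
eef_rot: [[-0.196, 0.814, 0.546], [0.979, 0.127, 0.162], [0.063, 0.566, -0.822]]
ft_force: [-14.1, -3.6, 16.5]
width: 0.0
grasp_force: 11.2
```

```bash
python3 -c "
from h import *
OFF[:]=0
st();ins(24)"
```

```text
pin axis jig [-0.572  0.014  0.82 ] tilt 34.9 err 0.83 toolz jig [-0.568 -0.048  0.822] pos [480.1  76.6 120.7] jig [-13.2   2.7 120.7] F [-14.1  -3.6  16.5] w 0.0 q [  4.9  -4.8 -52.8   7.8   6.6  86.7] t 28.87
h 24 shift cm [-0.01 -0.09  0.06] shoulder in backrest [ 0.9  0.  24.6]
```

Scaled: -9 cm / 100 = -0.09, -5 cm / 100 = -0.05.

Call:
step_arm(series=[0,0,-0.005,0,0,0,-0.02,0,0,0,-0.05,0,0,0,-0.09,0,0,0,-0.09,0,0,0,-0.09,0,0,0,-0.09,0])

```text
t: 29.45
ee_pos: [431.3, 62.1, 194.5]
eef_rot: [[-0.197, 0.814, 0.547], [0.978, 0.127, 0.162], [0.063, 0.567, -0.821]]
ft_force: [0.8, -0.3, -0.2]
width: 0.003
grasp_force: 0.0
```

```bash
python3 -c "
from h import *
st()
a=viewer.capture('side');t=viewer.capture('top')
for h in (0,8,16,22,24,26,28,32):
    u,v=proj('side',M+h*b);w,x=proj('top',M+h*b); print(h,a[int(round(v)),int(round(u))],t[int(round(x)),int(round(w))])
from plant import ticket
print(ticket.sign_off())"
```

```text
pin axis jig [-0.573  0.014  0.82 ] tilt 35.0 err 0.82 toolz jig [-0.569 -0.048  0.821] pos [431.3  62.1 194.5] jig [-64.   -1.6 194.5] F [ 0.8 -0.3 -0.2] w 0.2 q [  2.7 -17.  -47.7  25.3   7.9  84.8] t 29.45
0 [70 70 66] [57 52 52]
8 [68 66 62] [48 49 48]
16 [71 70 66] [93 95 90]
22 [129 128 121] [95 97 89]
24 [129 127 119] [95 97 89]
26 [125 123 116] [93 92 88]
28 [83 83 78] [93 94 89]
32 [32 33 31] [96 97 87]
the job is handed in; nothing more can be done
None
```

I handed the job in at about 29.5 s, and the judging result was not shown: the sliding half is against its stop, and the middle pin is released with its head pressed home on the upper knuckle (a 22 N check press stopped where a seated head should be, within about 1 mm).

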